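# Check a lift column with a try square

## Robot

A 6-joint arm with a two-finger parallel gripper is mounted at the origin on the work surface. World frame = base frame: x ahead of the robot, y to its left, z up, the work surface at z = 0. Lengths are in m, angles in degrees, forces in N, time in s.
With the tool pointing down it reaches from about 0.325 to 0.85 m from the base axis. Payload 15.5 kg.
Tool frame: the origin (TCP) lies midway between the tips of the shut fingers; the grasp point (between the pads) lies 19 mm behind it; y points along the fingers, x is the direction in which the jaws open and shut, and the axes are right-handed (so a half turn about y gives the same grasp; the last joint's range is limited). The gripper opens to 91 mm and grips with 3 to 60 N. Pads are 32 mm wide; open, the fingers measure 118 mm over their backs; the gripper's body (76 mm by 178 mm) begins 60 mm behind the grasp point.
Start: joints at [64.315, 28.281, 77.091, -0, 74.628, -5.472], TCP at [0.216, 0.587, 0.214] pointing down, gripper open.
Joint ranges: [-166.48, 166.48], [-47.26, 123.95], [12.59, 153.08], [-70.14, 250.14], [6.76, 159.57], [-176.63, 176.63]. Speed limits (degrees/s): [108.29, 108.29, 147.25, 172.46, 172.46, 172.46].

## Interface

Orientations are given as a 3x3 rotation matrix whose columns are the frame's x, y, z axes.
In Python, from bench import ctrl gives the robot as it stands. The module is installed in compiled form; this text tells all that it offers. Calls block until the motion is done:
- ctrl.goto(position, orientation): joint-space move of the TCP to a pose.
- ctrl.move_l(position, vel=0.15, ori=None, contact_N=None): straight line of the TCP; ori=None keeps the orientation; vel is the mean speed in m/s. With contact_N (N) it stops when the force on the tool has changed by that much, and returns True; else False.
- ctrl.movej(angles): joint-space move.
- ctrl.command_gripper(opening): opening from 0.0 (shut) to 1.0 (fully open); the grip force is fixed at half the most; returns when the fingers have stopped.
- ctrl.sleep(seconds).
- ctrl.ik(position, orientation): joint angles nearest the present ones, or None.
- ctrl.read_camera(name): name is "scene" or "top"; returns the picture (480x640x3 uint8, blue, green, red); there is no depth.
- ctrl.camera_params(name): a dict with "fx", "fy", "cx", "cy" (pixels), "pose" (4x4, takes a point from camera to world coordinates). Camera axes: x right, y up, looking along -z (the intrinsics and any distortion apply to the point x, -y, -z); pixel columns grow to the right and rows downward; lengths in m; the calibration is good to about 2 mm. A picture is of the moment at which its call begins. camera_params takes no time and is no camera call.
A pose or a line that the arm cannot do raises ctrl.MotionError and nothing moves.
- ctrl.sign_off(): hands the job in, once; it reports no verdict.
Readings, each from a call of its own:
- ctrl.current_t(): time.
- ctrl.current_q(): joint angles.
- ctrl.current_dq(): joint speeds.
- ctrl.current_effort(): joint torques, N m.
- ctrl.current_tool_pos(): TCP position.
- ctrl.current_eef_rot(): TCP orientation.
- ctrl.current_contact_force(): force on the tool from outside, world axes, zero at the start.
- ctrl.current_wrist_torque(): the same for the moment, N m.
- ctrl.current_grip_width(): opening from 0.0 (shut) to 1.0 (fully open).
Only numpy, scipy, OpenCV 4.12 (cv2) and the standard library are available. Lean on these libraries where they do the work, as an engineer would, in place of code of your own. Each camera call takes 0.05 s, during which the arm holds its last target.

## Task

Check the lift stand's upright column with the try square: first clear the loose steel collar off the stand's base plate into the grey parts tray and let go of it. Then stand the square on the plate, in line with the stand and centred on the column, and press it into the corner until its underside sits flat on the plate and the back edge of its blade is flush against the column. Finish while still gripping it and pushing it steadily against both faces; leave bottle, jar and screwdriver alone.

Things in the scene. Friction and masses are not known exactly. Their poses are not given: they have to be found in the camera images.
- stand: Fixed stand: aluminium base plate 240 (x) x 140 (y) x 12 mm with a grey upright column. Origin: on the bench under the plate's centre; x towards the column, z up. x points to world +y within 0.5 rad. A black block, top 62 mm above the bench, is behind the column.
- plate: The stand's base plate (part of the stand, same origin and axes); its top is 12 mm above the bench.
- column: Grey upright column, part of the stand, same origin and axes: x 50 to 90 mm, y -22 to 22 mm, top 147 mm above the bench. The face the square must touch is the plane x = 50 mm, facing the stand's -x. The square bears on it only when the forward push (over 1 N there) exceeds the friction of the square on the plate (coefficient about 1), so press down lightly.
- corner (a point): Point of the inside corner where the foot of the column's working face meets the plate's top, mid-width of the column; axes as the stand.
- square: Loose steel try square, about 0.3 kg, upright on its dark stock: 120 (x) x 24 (y) x 26 mm high. Bright blade at the +x end: x 38 to 60 mm, 8 mm thick (y), top 122 mm above the underside. Origin: centre of the underside, z up. Its back edge, x = 60 mm, goes against the column, its underside on the plate. Grip the stock's free part across its 24 mm from above.
- heel (a point): The square's outer corner: bottom of the blade's back edge, 60 mm along x from its origin, at underside height; axes as the square.
- blade_top (a point): Top of the blade's back edge, 122 mm straight above the heel.
- collar: Loose steel shaft collar (ring), 40 mm outside, 20 mm bore, 24 mm high, 0.08 kg, lying flat on the base plate where the square must go. Origin: centre of its underside.
- tray: Shallow open grey parts tray, fixed to the bench, 160 (x) x 140 (y) x 30 mm high, walls 4 mm, floor 4 mm thick. Origin: centre of its underside. It stands to one side of the stand, the square to the other; which is which varies.
- bottle: Bystander: amber bottle 52 mm across, 110 mm high; origin at its underside.
- jar: Bystander: glass jar 60 mm across, 65 mm high; origin at its underside.
- screwdriver: Bystander: black-handled screwdriver lying on the bench between the robot and the stand.

How it is judged (in metres and radians):
On the way, in this order (a step that is already met when the one before it is completed fails the run):
1. the collar lies in the tray, let go (x of collar in the frame of tray between -0.06 and 0.06 m and y of collar in the frame of tray between -0.05 and 0.05 m and height (world z) of collar below 0.02 m and contact force between the fingers and collar below 0.05 N and linear speed of collar below 0.02 m/s), for 0.2 s.
2. the square is pressed into the corner, touching plate and column (contact force between square and column above 1 N and contact force between square and plate above 1 N and x of heel in the frame of corner above -0.0025 m and x of blade_top in the frame of corner above -0.004 m and y of heel in the frame of corner between -0.015 and 0.015 m and z of heel in the frame of corner below 0.0025 m and x of square in the frame of corner below -0.055 m and angle between the z axis of square and the z axis of stand, either way round below 0.025 rad and angle between the x axis of square and the x axis of stand, either way round below 0.05 rad and contact force between the fingers and square above 3 N), for 0.3 s.
At the end, for the whole second after the job is handed in: Gripped square (over 3 N) pushes plate and column with over 1 N each, at rest: heel within 2.5 mm of both faces and 15 mm of mid-column, blade top within 4 mm of the face, upright to 0.025 rad, in line to 0.05 rad; collar released on the tray floor, within 60 x 50 mm of its centre (all of step 1 and all of step 2 and linear speed of square below 0.01 m/s); the arm keeps its last pose, push and grip.
It fails at once if the bottle, jar or screwdriver is moved by more than 30 mm or the bottle or jar tipped (distance of any of bottle, jar, screwdriver from where it was at the start of the episode above 0.03 m or angle between any of bottle, jar's own z axis and vertical above 0.4 rad).
It also fails if it takes over 72 s, if anything falls off the work surface, if the arm or the gripper's body presses on something with over 40 N, if the wrist force passes 120 N, or if a joint passes its speed limit or range.

## Working session

There is one attempt and no reset: what is moved stays moved. The work goes in short steps, each a Python script; the robot and the scene stay as the last script left them, time stands still between calls to the robot, and variables do not carry over. Pictures are saved under pics/ and viewed, and the job is handed in when it is done.

```bash
mkdir -p pics; ls; python3 - <<'E'
from bench import ctrl
import cv2
for n in("scene","top"):
    cv2.imwrite(f"pics/{n}0.png",ctrl.read_camera(n)); print(n,ctrl.camera_params(n))
print(ctrl.current_t(),ctrl.current_eef_rot())
E
```

```text
pics
scene {'fx': 494.4311086200218, 'fy': 494.4311086200218, 'cx': 311.3565834039029, 'cy': 243.4060681523804, 'pose': array([[-0.41554134, -0.69104305,  0.59142615,  1.15330211],
       [ 0.90945952, -0.30533566,  0.28222955,  0.27982479],
       [-0.01444928,  0.65515619,  0.75535527,  0.81961519],
       [ 0.        ,  0.        ,  0.        ,  1.        ]])}
top {'fx': 604.4135928984404, 'fy': 604.4135928984404, 'cx': 329.9793673546684, 'cy': 231.23578648858688, 'pose': array([[ 0.00184121,  0.99805682, -0.0622832 ,  0.49598865],
       [-0.99993409,  0.00254337,  0.01119624,  0.03670651],
       [ 0.01133289,  0.06225848,  0.99799571,  1.57793544],
       [ 0.        ,  0.        ,  0.        ,  1.        ]])}
0.1 [[ 3.45504014e-01 -4.65634536e-04 -9.38417156e-01]
 [ 9.38416669e-01 -9.61727855e-04  3.45504312e-01]
 [-1.06338066e-03 -9.99999429e-01  1.04678376e-04]]
```

View pics/scene0.png

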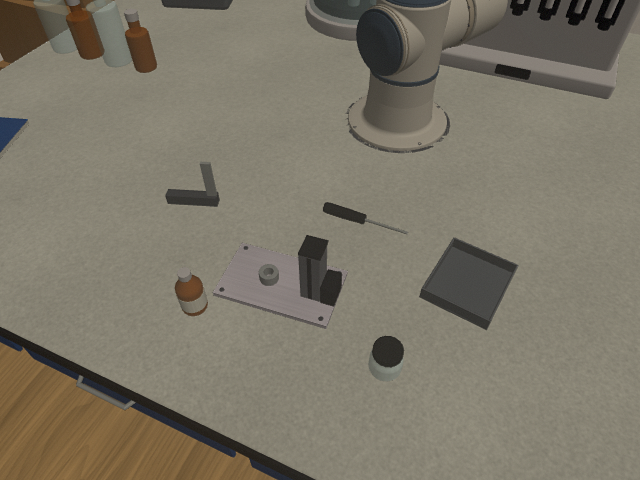

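View pics/top0.png

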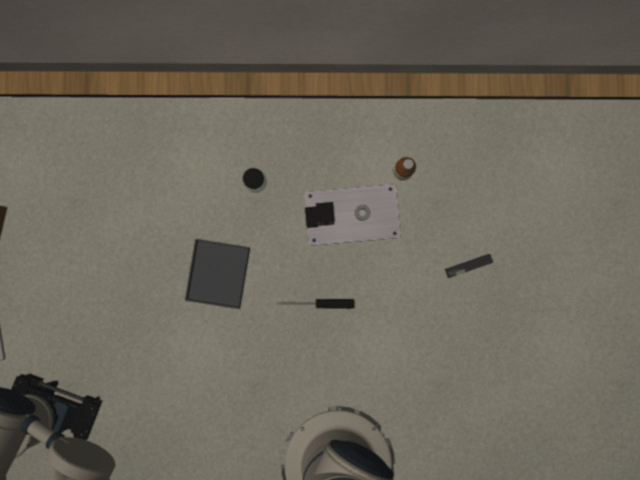

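The scene view shows the square at about (195,190), the plate with its collar at (269,274), the column at (313,270), the tray at (470,280), the jar at (387,355), the bottle at (190,293) and the screwdriver at (365,218). The top view matches: collar (362,213), column (325,213), square (468,265), tray (218,273). Next I'll crop in for detail.

```bash
cat > h.py <<'E'
import numpy as np, cv2
from bench import ctrl
def ray(n,u,v):
    c=ctrl.camera_params(n);P=np.array(c["pose"])
    d=np.array([(u-c["cx"])/c["fx"],-(v-c["cy"])/c["fy"],-1.0])
    return P[:3,3],P[:3,:3]@d
def onz(n,u,v,z):
    o,d=ray(n,u,v); return o+d*(z-o[2])/d[2]
def proj(n,p):
    c=ctrl.camera_params(n);P=np.array(c["pose"])
    q=P[:3,:3].T@(np.array(p)-P[:3,3]); 
    return np.array([c["cx"]+c["fx"]*q[0]/-q[2], c["cy"]+c["fy"]*q[1]/q[2]])
def tri(n1,p1,n2,p2):
    o1,d1=ray(n1,*p1);o2,d2=ray(n2,*p2)
    A=np.stack([d1,-d2],1);s=np.linalg.lstsq(A,o2-o1,rcond=None)[0]
    a=o1+s[0]*d1;b=o2+s[1]*d2
    return (a+b)/2,np.linalg.norm(a-b)
E
python3 - <<'E'
import cv2
t=cv2.imread("pics/top0.png");s=cv2.imread("pics/scene0.png")
def crop(im,x,y,w,h,k,out):
    c=cv2.resize(im[y:y+h,x:x+w],None,fx=k,fy=k,interpolation=cv2.INTER_CUBIC)
    cv2.imwrite(out,cv2.convertScaleAbs(c,alpha=1.6))
crop(t,290,150,130,100,6,"pics/t_stand.png")
crop(t,430,235,80,60,8,"pics/t_sq.png")
crop(s,205,225,160,110,5,"pics/s_stand.png")
crop(s,150,150,80,60,8,"pics/s_sq.png")
E
```

```text
(no output)
```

View pics/t_stand.png

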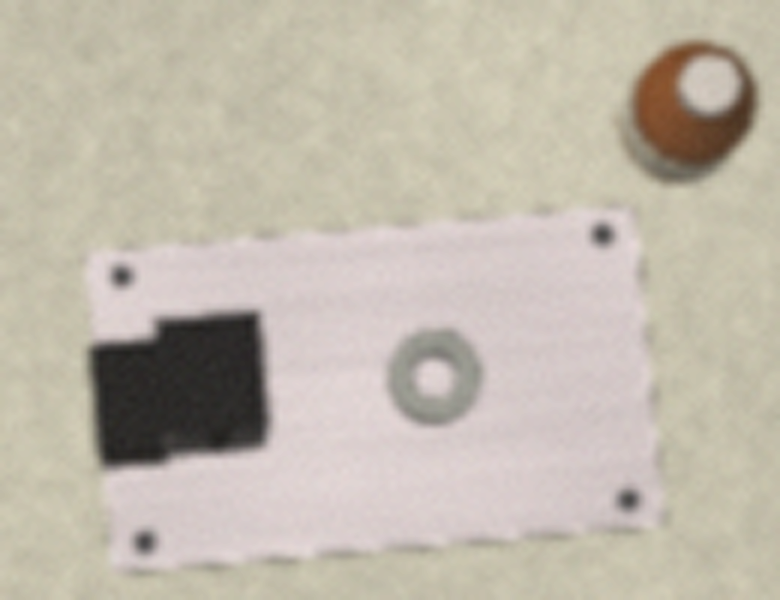

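View pics/t_sq.png

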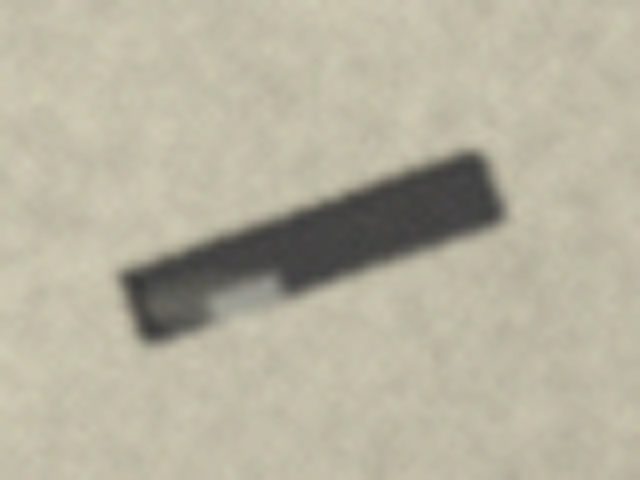

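View pics/s_stand.png

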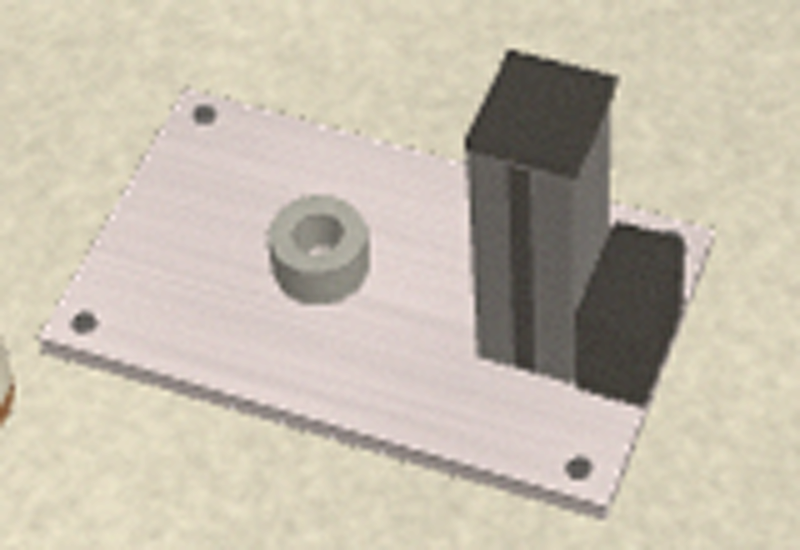

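View pics/s_sq.png

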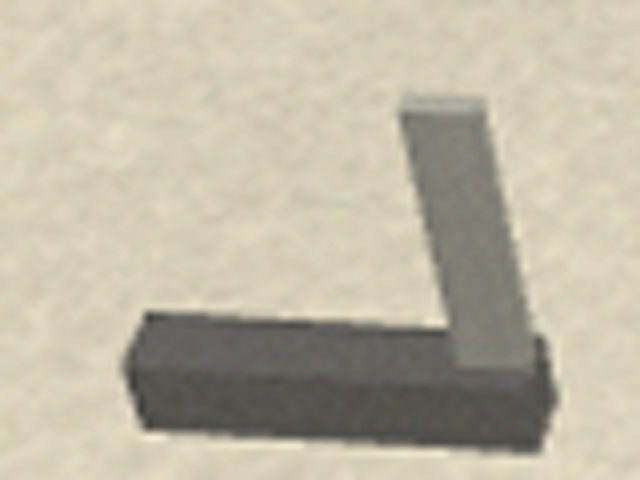

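Crops show a clean plate outline, the collar ring (top view about (362.5,212.8)), the column with its working face towards the collar, and the square's blade end to the left (+y). Now I'll measure these.

```bash
cat > meas.py <<'E'
from h import *
def big(n,im,box,mask_fn,kind="ch"):
    x,y,w,h=box; k=6
    c=cv2.resize(im[y:y+h,x:x+w],None,fx=k,fy=k,interpolation=cv2.INTER_CUBIC)
    m=mask_fn(c).astype(np.uint8)*255
    cs,_=cv2.findContours(m,cv2.RETR_EXTERNAL,cv2.CHAIN_APPROX_NONE)
    ct=max(cs,key=cv2.contourArea)[:,0,:].astype(float)
    return (ct+0.5)/k-0.5+[x,y]
def rect(n,ct,z):
    p=np.array([onz(n,u,v,z)[:2] for u,v in ct],np.float32)
    r=cv2.minAreaRect(p*1000); b=cv2.boxPoints(r)
    e0,e1=b[1]-b[0],b[2]-b[1]
    l=e0 if np.linalg.norm(e0)>np.linalg.norm(e1) else e1
    a=np.degrees(np.arctan2(l[1],l[0])); a=a+180 if a<0 else a
    return np.array(r[0])/1000,sorted(r[1]),a
E
python3 - <<'E'
from meas import *
t=cv2.imread("pics/top0.png")
def hsv(c): return cv2.cvtColor(c,cv2.COLOR_BGR2HSV)
i=lambda c:c.astype(int)
for y,x in ((165,340),(200,350),(213,325),(213,355),(265,480),(273,218),(269,459)): print((x,y),t[y,x])
# plate: R-G relation
pm=lambda c:(i(c)[...,0]-i(c)[...,1]>-4)&(i(c).sum(2)>300)
ct=big("top",t,(290,175,125,80),pm); print("plate",rect("top",ct,.012))
ct=big("top",t,(435,240,70,50),lambda c:i(c).sum(2)<270); print("stock",rect("top",ct,.026))
ct=big("top",t,(175,230,85,85),lambda c:i(c).sum(2)<270); print("tray",rect("top",ct,.030))
ct=big("top",t,(345,195,35,35),lambda c:(i(c)[...,0]-i(c)[...,1]<-0)&(i(c).sum(2)<460)); 
print("collar",rect("top",ct,.036))
ct=big("top",t,(235,160,38,38),lambda c:i(c).sum(2)<150); print("jar",rect("top",ct,.065))
ct=big("top",t,(310,295,48,18),lambda c:i(c).sum(2)<150); print("handle",rect("top",ct,.02))
print("bottlecap",onz("top",408,164,.11), "driver tip",onz("top",277,302,.01))
E
```

```text
(340, 165) [109 122 124]
(350, 200) [127 127 134]
(325, 213) [27 28 28]
(355, 213) [93 97 99]
(480, 265) [45 46 47]
(218, 273) [59 61 59]
(459, 269) [50 52 53]
plate (array([ 0.63800446, -0.03813635]), [139.52662658691406, 239.55902099609375], np.float32(95.113396))
stock (array([ 0.50589075, -0.33732373]), [27.702009201049805, 127.0681381225586], np.float32(109.12564))Traceback (most recent call last):
  File "<stdin>", line 10, in <module>
  File "meas.py", line 10, in rect
    p=np.array([onz(n,u,v,z)[:2] for u,v in ct],np.float32)
                ~~~^^^^^^^^^
  File "h.py", line 8, in onz
    o,d=ray(n,u,v); return o+d*(z-o[2])/d[2]
        ~~~^^^^^^^
  File "h.py", line 4, in ray
    c=ctrl.camera_params(n);P=np.array(c["pose"])
ValueError: time passes only in moves, steps and waits
```

```bash
sed -i 's/ctrl.camera_params(n)/CP(n)/; 2a import functools\nCP=functools.lru_cache(None)(lambda n: ctrl.camera_params(n))' h.py
python3 - <<'E'
from meas import *
t=cv2.imread("pics/top0.png"); s=cv2.imread("pics/scene0.png")
i=lambda c:c.astype(int)
for th in(150,200,240,270):
  ct=big("top",t,(435,240,70,50),lambda c:i(c).sum(2)<th); print("stock",rect("top",ct,.026))
ct=big("top",t,(175,230,85,85),lambda c:i(c).sum(2)<270); print("tray",rect("top",ct,.030))
ct=big("top",t,(345,195,35,35),lambda c:(i(c).sum(2)<330)); 
print("collar",rect("top",ct,.036))
ct=big("top",t,(235,160,38,38),lambda c:i(c).sum(2)<150); print("jar",rect("top",ct,.065))
ct=big("top",t,(310,295,48,18),lambda c:i(c).sum(2)<150); print("handle",rect("top",ct,.02))
print("bottlecap",onz("top",408,164,.11), "driver tip",onz("top",277,302,.01))
# scene plate for cross-check
pm=lambda c:(i(c)[...,0]-i(c)[...,1]>-2)&(i(c).sum(2)>300)
ct=big("scene",s,(205,235,150,95),pm)
ap=cv2.approxPolyDP(cv2.convexHull(ct.astype(np.float32)),3,True)[:,0]
for p in ap: print(p,onz("scene",*p,.012))
# square in scene: blade top back corner (zoom 8, off 150,150)
f=lambda x,y:(150+(x+.5)/8-.5,150+(y+.5)/8-.5)
for nm,p,z in(("bladetop back near",f(488,98),.122),("bt front",f(402,98),.122),("stock toptail far",f(147,316),.026),("tail near",f(128,368),.026),("stock front-near",f(540,380),.026)):
  print(nm,onz("scene",*p,z))
g=lambda x,y:(430+(x+.5)/8-.5,235+(y+.5)/8-.5)
for p in((478,150),(503,215),(125,272),(152,342)): print("stock top corner",onz("top",*g(*p),.026))
g=lambda x,y:(205+(x+.5)/5-.5,225+(y+.5)/5-.5)
for p,z in(((510,50),.147),((618,76),.147),((467,148),.147),((577,178),.147),((478,357),.012),((575,382),.012)): print("col",onz("scene",*g(*p),z))
print("collar s",onz("scene",*g(320,235),.036))
E
```

```text
stock (array([ 0.50598807, -0.33694672]), [21.149629592895508, 120.47608947753906], np.float32(109.202576))
stock (array([ 0.50589371, -0.33715845]), [24.14834213256836, 123.29719543457031], np.float32(109.18815))
stock (array([ 0.50587833, -0.33724982]), [26.071802139282227, 125.29773712158203], np.float32(109.12004))
stock (array([ 0.50589075, -0.33732373]), [27.702009201049805, 127.0681381225586], np.float32(109.12564))
tray (array([0.4842309 , 0.30666583]), [145.391845703125, 161.53797912597656], np.float32(171.07672))
collar (array([ 0.64063898, -0.06253088]), [40.807640075683594, 40.96916580200195], np.float32(26.419226))
jar (array([0.72389941, 0.21355923]), [50.19997787475586, 51.85379409790039], np.float32(26.802958))
handle (array([0.40783157, 0.00706356]), [22.954622268676758, 97.45866394042969], np.float32(90.06341))
bottlecap [ 0.75341852 -0.17094738  0.11      ] driver tip [0.41071125 0.15536666 0.01      ]
[294.91666 292.41666] [0.65177016 0.00182227 0.012     ]
[289.91666 294.41666] [ 0.66016973 -0.00515073  0.012     ]
bladetop back near [ 0.4811735  -0.28106622  0.122     ]
bt front [ 0.49063288 -0.3027604   0.122     ]
stock toptail far [ 0.51429667 -0.39745168  0.026     ]
tail near [ 0.53502271 -0.38944672  0.026     ]
stock front-near [ 0.49085737 -0.27623437  0.026     ]
stock top corner [ 0.53693713 -0.39106424  0.026     ]
stock top corner [ 0.51605774 -0.39882284  0.026     ]
stock top corner [ 0.49753683 -0.27681041  0.026     ]
stock top corner [ 0.47513963 -0.28526575  0.026     ]
col [0.61077898 0.01168514 0.147     ]
col [0.60646341 0.05282725 0.147     ]
col [0.65918981 0.01740208 0.147     ]
col [0.6559117  0.05849683 0.147     ]
col [0.65530767 0.01515855 0.012     ]
col [0.65056884 0.05508656 0.012     ]
collar s [ 0.64233417 -0.06023394  0.036     ]
```

Measurements hold together: plate 139.5×239.6 mm at yaw 95.1°, collar 41 mm at (0.640,-0.062), and stock yaw 109.2° with its centre near (0.507,-0.338). The two cameras agree to about 2–3 mm. Next, move the collar to the tray.

```bash
cat >> h.py <<'E'
def R(deg):
    a=np.radians(deg); c,s=np.cos(a),np.sin(a)
    return np.array([[c,0,-s],[s,0,c],[0,-1,0]],float)
def say(*k): print(*k,"t",round(ctrl.current_t(),2),"p",np.round(ctrl.current_tool_pos(),4),"F",np.round(ctrl.current_contact_force(),1),"w",round(ctrl.current_grip_width(),3))
E
python3 - <<'E'
from h import *
o=R(5.1)
ctrl.goto([.641,-.0615,.20],o); say("above")
hit=ctrl.move_l([.641,-.0615,.018],vel=.12,contact_N=8); say("down",hit)
cv2.imwrite("pics/s1.png",ctrl.read_camera("scene"))
ctrl.command_gripper(0.0); say("closed")
ctrl.move_l([.641,-.0615,.12],vel=.15); say("up")
cv2.imwrite("pics/s2.png",ctrl.read_camera("scene"))
E
```

```text
above t 2.83 p [ 0.641  -0.0606  0.2   ] F [-0.   0.9  0.6] w 1.0
down False t 4.5 p [ 0.6414 -0.0616  0.0187] F [ 0.4 -0.3  0.3] w 1.0
closed t 5.4 p [ 0.641  -0.0615  0.018 ] F [ 0.3 -0.2 -0.4] w 0.429
up t 6.23 p [ 0.6404 -0.0614  0.1192] F [ 0.3  0.5 -1.8] w 0.429
```

View pics/s2.png

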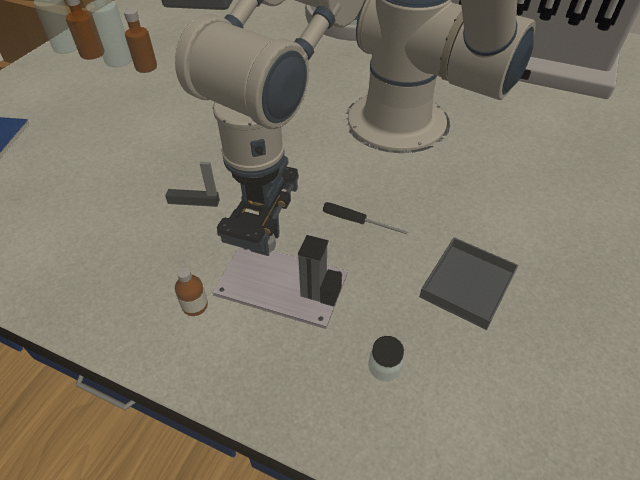

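The collar is held at (268,240), width 39 mm, and the plate is clear. Next, the tray.

```bash
python3 - <<'E'
from h import *
c=ctrl.current_tool_pos()
ctrl.move_l([.641,-.0615,.23],vel=.2)
o=R(-9)
ctrl.goto([.484,.308,.15],o); say("above tray")
hit=ctrl.move_l([.484,.308,.0115],vel=.12,contact_N=6); say("down",hit)
ctrl.command_gripper(0.7); say("open")
ctrl.move_l([.484,.308,.15],vel=.2); say("up")
ctrl.goto([.5,.1,.25],R(5)); say()
cv2.imwrite("pics/s3.png",ctrl.read_camera("scene"))
cv2.imwrite("pics/t3.png",ctrl.read_camera("top"))
E
```

```text
above tray t 8.5 p [0.4847 0.3074 0.15  ] F [-0.7 -0.  -0.8] w 0.434
down False t 9.81 p [0.4844 0.3082 0.0121] F [-0.1 -0.1 -1.1] w 0.43
open t 10.38 p [0.484  0.308  0.0115] F [-0.8  0.5  0.5] w 0.7
up t 11.22 p [0.4834 0.3077 0.1491] F [-0.2 -0.1  0.1] w 0.698
t 12.14 p [0.4997 0.1006 0.2491] F [-0.9  0.5  0.7] w 0.699
```

View pics/s3.png

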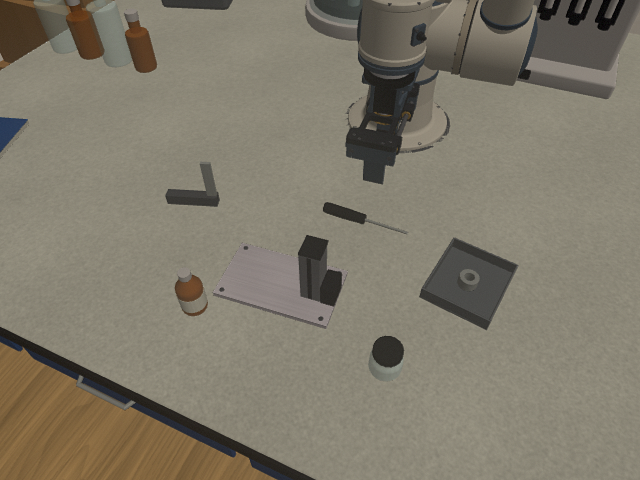

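View pics/t3.png

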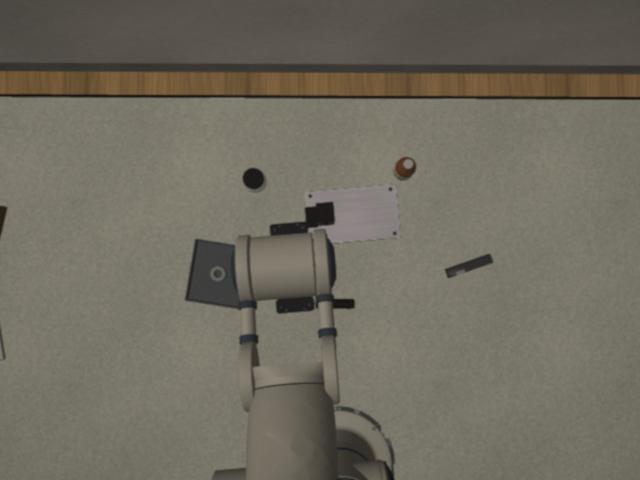

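The collar lies at the tray centre, at (469,279) in the scene view and (217,273) in the top view. The fingers are clear of it and the bystanders haven't moved. Next, grip the square.

```bash
python3 - <<'E'
from h import *
a=109.15; u=np.array([np.cos(np.radians(a)),np.sin(np.radians(a))])
g=np.array([.5066,-.3382])-.024*u
o=R(a-90)
ctrl.goto([*g,.20],o); say("above")
hit=ctrl.move_l([*g,.006],vel=.1,contact_N=8); say("down",hit)
ctrl.command_gripper(0.0); say("closed")
ctrl.sleep(.2); say()
cv2.imwrite("pics/s4.png",ctrl.read_camera("scene"))
ctrl.move_l([*g,.16],vel=.12); say("up")
cv2.imwrite("pics/s5.png",ctrl.read_camera("scene"))
s=cv2.imread("pics/s5.png")[20:260,100:340]
cv2.imwrite("pics/s5c.png",cv2.resize(s,None,fx=2.5,fy=2.5,interpolation=cv2.INTER_CUBIC))
E
```

```text
above t 13.94 p [ 0.515  -0.3599  0.2002] F [-0.7  0.4  0.5] w 0.699
down False t 16.03 p [ 0.5147 -0.3611  0.0065] F [-0.3 -0.   0.6] w 0.7
closed t 16.73 p [ 0.5144 -0.3609  0.006 ] F [-0.   0.3  1.4] w 0.262
t 16.93 p [ 0.5144 -0.3609  0.006 ] F [-1.5 -0.1  0.8] w 0.258
up t 18.41 p [ 0.5141 -0.3606  0.1592] F [-0.  -0.3 -3. ] w 0.26
```

View pics/s5c.png

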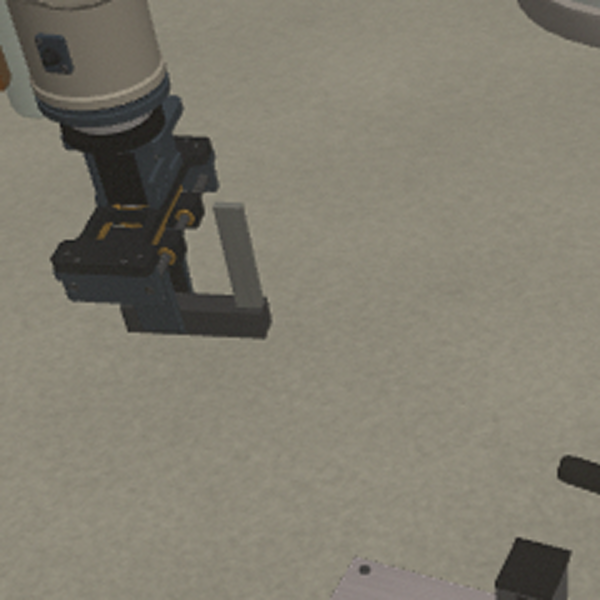

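The square is held level at 23.7 mm width, with its blade free ahead of the gripper (crop (235,255)). Carry it to 25 mm short of the column and lower it slowly to contact.

```bash
cat >> h.py <<'E'
SC=np.array([.638,-.0381]); YA=95.1
ux=np.array([np.cos(np.radians(YA)),np.sin(np.radians(YA))]); uy=np.array([-ux[1],ux[0]])
def W(x,z,y=0): 
    q=SC+x*ux+y*uy; return [q[0],q[1],z]
def F(n=8):
    f=[]
    for _ in range(n): f.append(ctrl.current_contact_force()); ctrl.sleep(.02)
    f=np.mean(f,0); return np.round([f[:2]@ux,f[:2]@uy,f[2]],2)
E
python3 - <<'E'
from h import *
p=ctrl.current_tool_pos(); ctrl.move_l([p[0],p[1],.21],vel=.15)
ctrl.goto(W(-.059,.21),R(YA-90)); say("above"); 
ctrl.move_l(W(-.059,.035),vel=.1); ctrl.sleep(.3); f0=F(); say("low",f0); np.save("f0.npy",f0)
hit=ctrl.move_l(W(-.059,.012),vel=.015,contact_N=4); say("touch",hit); print(F()-f0)
cv2.imwrite("pics/s6.png",ctrl.read_camera("scene"))
cv2.imwrite("pics/t6.png",ctrl.read_camera("top"))
s=cv2.imread("pics/s6.png")[190:340,200:360]
cv2.imwrite("pics/s6c.png",cv2.convertScaleAbs(cv2.resize(s,None,fx=4,fy=4,interpolation=cv2.INTER_CUBIC),alpha=1.5))
E
```

```text
above t 20.07 p [ 0.6428 -0.0979  0.2095] F [-0.3  0.3 -3.8] w 0.261
low [-0.43 -0.42 -3.7 ] t 22.4 p [ 0.6433 -0.0969  0.035 ] F [ 0.4 -0.6 -3.2] w 0.261
touch True t 23.47 p [ 0.6432 -0.0969  0.0179] F [-0.6  0.4  5.9] w 0.263
[ 0.81  1.33 10.3 ]
```

View pics/s6c.png

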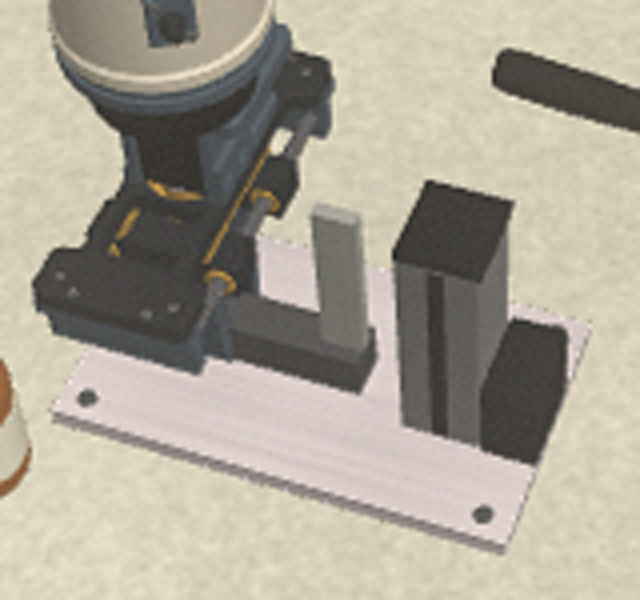

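The underside touches at TCP z = 0.0179, as predicted. The blade top, crop (337,211), sits about 20 mm short of the column's front top edge, whose midpoint is crop (411,222). I'll check the lateral offset, lift slightly and advance to contact.

```bash
python3 - <<'E'
from h import *
g=lambda x,y:(200+(x+.5)/4-.5,190+(y+.5)/4-.5)
for nm,p,z in(("blade back top near",(362,217),.134),("blade back top far",(358,207),.134),("col far",(428,182),.147),("col near",(394,262),.147)):
  q=onz("scene",*g(*p),z)[:2]-SC; print(nm,np.round([q@ux,q@uy],4))
f0=np.load("f0.npy")
ctrl.move_l(W(-.059,.0187),vel=.01); ctrl.sleep(.2); say(F()-f0)
hit=ctrl.move_l(W(-.026,.0187),vel=.012,contact_N=4); say("fwd",hit)
print(F()-f0); q=np.array(ctrl.current_tool_pos()[:2])-SC; print("stand xy",q@ux,q@uy)
E
```

```text
blade back top near [0.0269 0.0023]
blade back top far [0.0229 0.0074]
col far [0.0525 0.0215]
col near [ 0.0544 -0.028 ]
[0.48 0.72 0.  ] t 24.36 p [ 0.6432 -0.0968  0.0186] F [ 0.3  0.3 -4.3] w 0.26
fwd True t 26.29 p [ 0.6407 -0.0709  0.0183] F [ 0.9 -2.4 -2.2] w 0.26
[-2.34 -0.39  1.5 ]
stand xy -0.03290816088800329 0.00045268620605865977
```

```bash
python3 - <<'E'
from h import *
g=lambda x,y:(290+(x+.5)/6-.5,150+(y+.5)/6-.5)
for p in((259,312),(268,445)):
  q=onz("top",*g(*p),.147)[:2]-SC; print("col top",np.round([q@ux,q@uy],4))
cv2.imwrite("pics/s7.png",ctrl.read_camera("scene"))
im=ctrl.read_camera("top");cv2.imwrite("pics/t7.png",im)
s=cv2.imread("pics/s7.png")[190:340,200:360]
a=cv2.convertScaleAbs(cv2.resize(s,None,fx=5,fy=4,interpolation=cv2.INTER_CUBIC) if 0 else cv2.resize(s,None,fx=5,fy=5,interpolation=cv2.INTER_CUBIC)[:600],alpha=1.5)
cv2.imwrite("pics/s7c.png",a)
cv2.imwrite("pics/t7c.png",cv2.convertScaleAbs(cv2.resize(im[170:260,290:410],None,fx=6,fy=6,interpolation=cv2.INTER_CUBIC),alpha=1.6))
E
```

```text
col top [ 0.0505 -0.0226]
col top [0.0516 0.0304]
```

View pics/s7c.png

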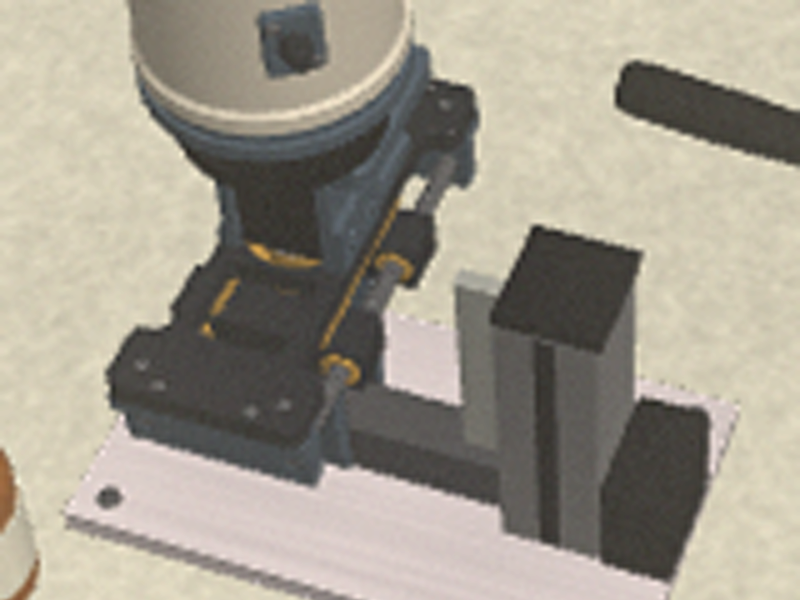

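View pics/t7c.png

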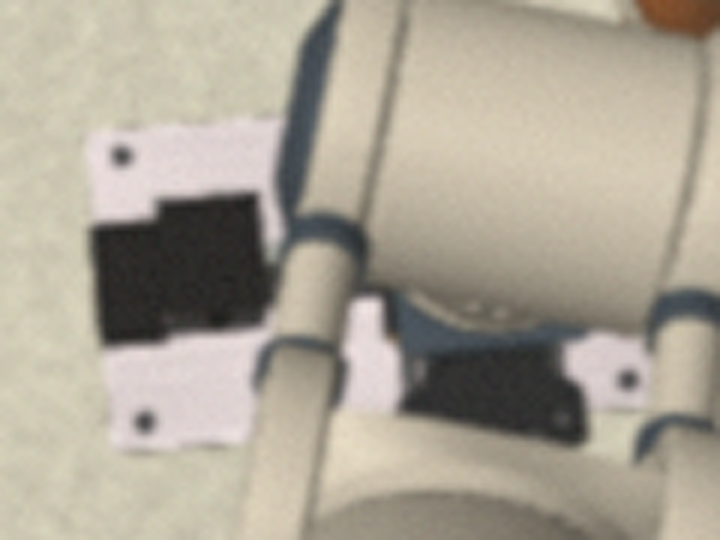

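Blade and column faces meet in the scene view (near crop (495,320)), and the top view puts the column's far edge at y = -22.6 mm against the nominal -22. The square is therefore centred. Now press in small steps while watching the forces.

```bash
python3 - <<'E'
from h import *
f0=np.load("f0.npy")
q=np.array(ctrl.current_tool_pos()); x=(q[:2]-SC)@ux; z=q[2]
print(x,z)
for k in range(14):
    f=F(10)-f0; print(round(x,5),round(z,5),f)
    if f[2]>4: z+=.0001
    elif f[2]<2.5: z-=.0001
    elif f[0]<-11: break
    if f[0]>-11: x+=.0002
    ctrl.move_l(W(x,z),vel=.01); ctrl.sleep(.15)
q=np.array(ctrl.current_tool_pos()); say((q[:2]-SC)@ux,F(20)-f0, ctrl.current_wrist_torque())
E
```

```text
-0.03291010790106744 0.017923045854540447
-0.03291 0.01792 [-3.22 -0.86  2.51]
-0.03271 0.01792 [-4.89  1.56  4.33]
-0.03251 0.01802 [-6.38  1.91  2.83]
-0.03231 0.01802 [-8.    1.7   2.62]
-0.03211 0.01802 [-9.74  2.24  2.6 ]
-0.03191 0.01802 [-11.14   2.25   1.89]
-0.03191 0.01792 [-11.49   2.73   3.6 ]
-0.03286366107766448 [-11.25   2.76   3.8 ] [-2.06151324  0.23418028  0.05753826] t 30.43 p [ 0.6406 -0.0709  0.0179] F [ -0.6 -11.6  -0.1] w 0.261
```

The balance is 11 N forward and 3.7 N down, but friction on the column could be carrying some of the vertical load. To rule that out, I'll back off, load the plate alone, and then push forward.

```bash
python3 - <<'E'
from h import *
f0=np.load("f0.npy")
ctrl.move_l(W(-.0345,.0185),vel=.01); ctrl.sleep(.3); print("back",F(10)-f0)
z=.0184;x=-.0345
for k in range(14):
    z-=.0001
    ctrl.move_l(W(x,z),vel=.01); ctrl.sleep(.15); f=F(10)-f0; print(round(z,5),f)
    if f[2]>5: break
while x<-.030:
    x+=.0004
    ctrl.move_l(W(x,z),vel=.01); ctrl.sleep(.15); f=F(10)-f0; print(round(x,5),f)
    if f[0]<-14: break
q=np.array(ctrl.current_tool_pos()); say((q[:2]-SC)@ux)
E
```

```text
back [0.2  0.38 0.18]
0.0183 [ 0.6   0.31 -0.13]
0.0182 [0.39 0.29 0.16]
0.0181 [ 0.47  0.34 -0.04]
0.018 [0.37 0.61 0.13]
0.0179 [0.41 0.52 1.28]
0.0178 [0.66 2.   6.22]
-0.0341 [-3.79  2.84  7.94]
-0.0337 [-4.4   1.48  7.98]
-0.0333 [-4.56  0.12  7.89]
-0.0329 [-4.63 -0.69  7.93]
-0.0325 [-7.29 -0.35  7.72]
-0.0321 [-1.047e+01  1.000e-02  7.290e+00]
-0.0317 [-13.69   0.63   6.89]
-0.0313 [-16.68   0.91   6.17]
-0.03284139045063413 t 39.24 p [ 0.6412 -0.0708  0.0179] F [  1.1 -16.9   2.4] w 0.262
```

The signature is clear. The square slides at 4.6 N of friction under about 8 N of plate load, then the column takes up roughly 12 N more. I'll check that the force is steady and take one last look.

```bash
python3 - <<'E'
from h import *
f0=np.load("f0.npy")
ctrl.sleep(.5); print(F(20)-f0); say(np.abs(ctrl.current_dq()).max()); print(ctrl.current_eef_rot())
im=ctrl.read_camera("scene"); cv2.imwrite("pics/s8.png",im)
a=cv2.resize(im[190:310,200:360],None,fx=5,fy=5,interpolation=cv2.INTER_CUBIC)
cv2.imwrite("pics/s8c.png",cv2.convertScaleAbs(a,alpha=1.5))
t=ctrl.read_camera("top")
from meas import big,rect
ct=big("top",t,(205,260,28,28),lambda c:c.astype(int).sum(2)>270)
print("collar",rect("top",ct,.028))
E
```

```text
[-16.86   0.76   6.21]
0.06686985364628766 t 40.08 p [ 0.6412 -0.0708  0.0179] F [  1.3 -17.7   3. ] w 0.259
[[ 0.99602025 -0.00267788 -0.08908697]
 [ 0.0890836  -0.00135209  0.99602323]
 [-0.00278769 -0.9999955  -0.00110815]]
collar (array([0.48254993, 0.28247391]), [28.42011070251465, 68.35987091064453], np.float32(0.68029654))
```

View pics/s8c.png

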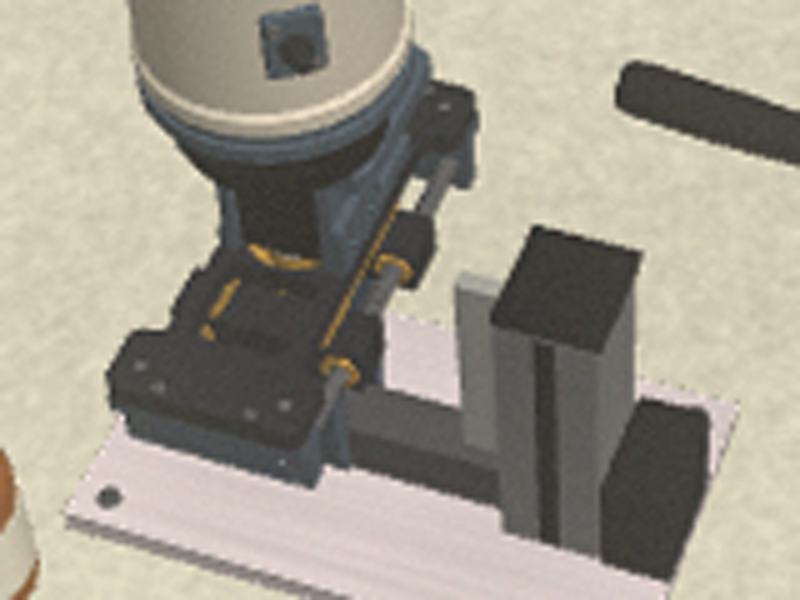

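View pics/s8.png

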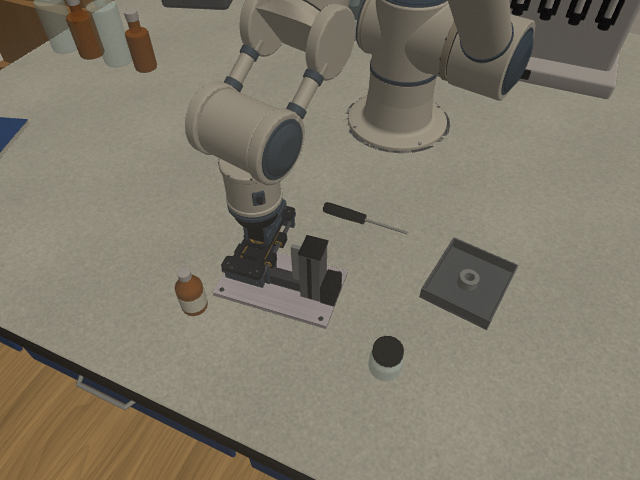

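The square sits in the corner, with its blade against the column (crop (480,360)), and the collar is in the tray at (469,279). My top-view collar mask merged with the arm, so that number is invalid. I'll redo it with a scene ray and check the blade's tilt by projecting where its visible edge should be.

```bash
python3 - <<'E'
from h import *
print("collar",onz("scene",469,277.5,.028))
g=lambda p:((p[0]-200+.5)*5-.5,(p[1]-190+.5)*5-.5)
for y in(-.004,.004):
  print("blade front edge expected",[np.round(g(proj("scene",W(.028,z,y))),1) for z in(.134,.038)])
print("col near-left edge",[np.round(g(proj("scene",W(.05,z,-.022))),1) for z in(.147,.012)])
im=cv2.imread("pics/s8.png").astype(int).sum(2)
a=cv2.resize(im[190:310,200:360].astype(np.float32),None,fx=5,fy=5,interpolation=cv2.INTER_CUBIC)
for r in range(300,401,20):
  print(r,440+np.argmin(np.gradient(a[r,440:480])))
E
```

```text
collar [0.48839631 0.30813649 0.028     ]
blade front edge expected [array([449.2, 284.6]), array([460.9, 442.7])]
blade front edge expected [array([457.1, 268.9]), array([468.1, 427.4])]
col near-left edge [array([487. , 312.3]), array([499.4, 531. ])]
300 453
320 454
340 456
360 458
380 459
400 460
```

The edge slope is 0.07 px/px, against 0.074 expected, so the square is upright. Its offset matches the column's to within a pixel. Handing in.

```bash
python3 - <<'E'
from h import *
print(F(8)-np.load("f0.npy"))
ctrl.sign_off()
E
```

```text
[-16.9    0.73   6.58]
the job is handed in; nothing more can be done
```

I put the collar in the tray and let go of it. Then I stood the square on the plate and pressed it into the corner, and handed in at about 40 s with the square still gripped and pushing. No verdict was reported.

**Last checks**
- **Push:** steady at about 17 N forward and 6.5 N down. Sliding friction on the plate measured about 4.6 N, so about 12 N should be reaching the column. I measured only the total force, so the split between plate and column is inferred.
- **Square:** the tool is in line with my stand yaw estimate of 95.1°. The slope of the blade's visible edge matched the upright prediction (0.07 against 0.074), and the blade and column were offset by the same amount to within a pixel.
- **Collar:** it lies at about (0.488, 0.308), within a few mm of the tray centre.
- **Bystanders:** the bottle, jar and screwdriver look unmoved in the pictures; I did not measure them again.

**Checks that failed or disagreed**
- My first press, at 3.7 N down, could have been carried partly by friction on the column. I backed off and redid it with the plate loaded first.
- The last top-view collar measurement was spoilt by the arm, so I used the scene view instead.
- A rough scene-view reading put the blade up to about 8 mm off the column's centre line. The top view and the grip geometry put it within a few mm; the limit is 15 mm.

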